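Second spot: turn the bracket and hold the spot welder closed

ROBOT

A 7-joint arm with a two-finger parallel gripper is mounted at the origin on the work surface. World frame = base frame: x ahead of the robot, y to its left, z up, the work surface at z = 0. Lengths are in m, angles in rad, forces in N, time in s.
With the tool pointing down it reaches from about 0.35 to 0.9 m from the base axis. Payload 8.1 kg.
Tool frame: the origin (TCP) lies midway between the tips of the shut fingers; the grasp point (between the pads) lies 19 mm behind it (arm.hold_point_z is the z of the grasp point in the tool frame, in m); z points along the fingers, y is the line along which they close (so a half turn about z gives the same grasp; the last joint's range is limited). The gripper opens to 92 mm and grips with 3 to 60 N. Pads are 19 mm wide; open, the fingers measure 130 mm over their backs; the gripper's body (75 mm by 190 mm) begins 47 mm behind the grasp point.
Start: joints at [1.102, 0.434, 0.025, 1.573, -0.012, 1.134, -0.075], TCP at [0.224, -0.584, 0.227] pointing down, gripper open.
Joint ranges: [-2.62, 2.62], [-0.44, 2.09], [-1.27, 1.32], [0.08, 2.57], [-1.32, 4.46], [0.12, 2], [-2.74, 2.74]. Speed limits (rad/s): [2.22, 2.22, 3.01, 3.01, 3.14, 3.14, 3.14].

INTERFACE

Orientations are given as a rotation vector (axis times angle).
In Python, from cell import arm, get_image, camera_params, job gives the robot as it stands.
- The arm moves only by the tool send_rows, never from a script. Its argument "deltas" is a list of rows, each a list of 3 entries, a list of its own where there are three numbers: the shift along the world's x, y, z in m, then the turn, a rotation vector about the world's x, y, z in rad, then the finger opening in m, from 0 to 0.0918. In form: [[[tx, ty, tz], [ax, ay, az], gripper], ...]. A call has exactly 10 rows; each row shifts and turns the commanded pose from where the row before left it; what a row does not reach is not made up. A row lasts 1/10 s, in which the tool goes at most 50 mm and 8.59 degrees, less where a joint would pass 70% of its speed; a pose out of reach is approached as far as the arm can. A call with a gripper value outside its range is refused whole. The fingers move at their own pace and stop on an object; "force" is the grip in N (left out, the last holds). Time passes only in rows, so rows that do not move let the fingers close, or fill a call up. It gives the time, the measured TCP pose, the force and the opening at its end, in the units of the state.
- arm.observe(): the state, without advancing time (a new reading comes with each control period).
- get_image(name): name is "side" or "top"; returns the picture (420x560x3 uint8, red, green, blue); there is no depth.
- camera_params(name): a dict with "fov_y" (degrees; the focal length in pixels is half the picture's height over the tangent of half this angle, whatever the lens; pixels are square), "cx", "cy" (the principal point, pixels), "distortion" ([k1, k2, p1, p2, k3] as OpenCV has them; the pictures are not rectified), "rvec" (rotation vector, rad) and "tvec" (3), from world to camera coordinates, as OpenCV has them. Camera axes: x right, y down, z forward; pixel columns grow to the right and rows downward; lengths in m; the calibration is good to about 2 mm. A picture is of the moment at which its call begins. camera_params takes no time and is no camera call.
- job.sign_off(): hands the job in, once; it reports no verdict.
The state is a dict: "clock": time; "joints": joint angles; "dq": joint speeds; "joint_efforts": joint torques, N m; "position": TCP position; "ee_rot": TCP orientation; "force": force on the tool from outside, world axes, zero at the start; "ft_torque": the same for the moment, N m; "width": opening from 0.0 (shut) to 1.0 (fully open).
Only numpy, scipy, OpenCV 4.12 (cv2) and the standard library are available. Lean on these libraries where they do the work, as an engineer would, in place of code of your own. Each camera call takes 0.05 s, during which the arm holds its last target. There are 200 camera calls.

TASK

The corner bracket on the spot welder's rest has had one ear welded, the ear whose folded end now lies between the open electrodes. Give the bracket a quarter turn so that the folded end of its other ear lies flat and square on the rest, centred between the electrodes with its end up against the bent stop, and let go of the bracket. Only then take the hand lever by its black grip and pull it down against its return spring until the electrodes are shut firmly on the fold and the lever goes no further, and finish while still holding it down there; leave the other things on the bench alone.

Things in the scene. Friction and masses are not known exactly. Their poses are not given: they have to be found in the camera images.
- welder: Bench spot welder, fixed. Origin on the bench straight below the electrodes; z up, y along its two copper arms towards the green cabinet (180 wide, 290 long, 228 mm high, from y = 180 mm on), x away from the robot. The lower arm runs below the work rest. Rest, stop, pivot and lever are described below; their coordinates are in this frame.
- lower_tip (a point): Flat top (10 mm across) of the fixed lower electrode, 100 mm above the bench, level with the work rest round it: a flat steel plate from x = -205 to 50 mm and y = -60 to 60 mm in the welder's frame, top 100 mm above the bench. Axes as the welder's.
- stop_face (a point): Middle of the face of the end stop, a bent steel angle screwed to the rest, 44 mm wide along y and 16 mm high above the rest; the face looks to -x (towards the robot) and lies at x = 21, y = 0, z = 108 mm in the welder's frame.
- upper_electrode: Moving upper copper electrode, 18 mm thick; origin at the centre of its flat lower end (10 mm across). With the lever up that end is about 55 mm above a fold lying on the lower tip and 11 mm off the axis towards the welder's -y; it comes down in an arc about the pivot onto the lower tip.
- rocker (a joint): Rocker (upper arm, lever and upper electrode in one): 0 = lever up, held by its return spring; grows as the lever is pulled down. At 0.33 rad the electrode touches a fold on the lower tip; the end stop is 0.0125 rad further. The grip takes about 7 N at first, 14 N near closed, plus 0.55 N per N of squeeze. It springs back when let go.
- pivot (a point): Fixed point on the rocker's horizontal pivot axis, which runs along the welder's x; at x = 0, y = 160, z = 168 mm in the welder's frame. The lever swings about it.
- grip: Black round grip of the hand lever, 28 mm thick, 110 mm long along its own y; origin at its middle, 293 mm from the pivot axis. In the welder's frame at about y = -100, z = 305 mm with the lever up and y = -130, z = 213 mm when closed (x = 0). Free above and on both sides.
- bracket: Loose steel corner bracket, about 0.4 kg; origin on its underside on the axis of the square tube (30 x 30 mm outside, on a 40 mm square foot). Two ears, 40 mm wide, 3 mm thick, reach 160 mm from that axis: along its x the ear still to be welded, along its y the welded one. The last 40 mm of each is folded double, 6 mm thick.
- bracket_center (a point): On the tube's axis, 33 mm above the bracket's underside (the tube spans 3 to 63 mm, open on top). Axes as the bracket's. At the start the welded ear points to the electrodes and the other to the welder's -y: a quarter turn anticlockwise from above brings the bracket's axes in line with the welder's.
- next_fold (a point): Centre of the fold of the ear still to be welded, on its underside, 140 mm from the tube's axis along the bracket's x; the ear's end is 20 mm further out. With that end against the stop it lies 1 mm beyond the lower tip.
- done_fold (a point): Centre of the fold of the welded ear (a small weld spot on top), on its underside, 140 mm from the tube's axis along the bracket's y.
- wrench: Bystander: open-ended wrench, 190 mm long, lying on the bench to the robot's right.
- spray_can: Bystander: plain metal can, 60 mm across, 150 mm high, standing on the bench to the right.
- nut_bin: Bystander: open blue plastic bin of nuts, 150 x 100 x 60 mm, on the bench to the right.

How it is judged:
On the way:
1. the bracket is turned, its other fold flat on the rest, centred between the electrodes and against the stop, let go, with the lever still up (x of next_fold in the frame of welder between -0.0035 and 0.006 m and y of next_fold in the frame of welder between -0.007 and 0.007 m and z of next_fold in the frame of welder between 0.097 and 0.103 m and x of bracket_center in the frame of welder below -0.12 m and angle between the x axis of bracket and the x axis of welder, either way round below 0.12 rad and angle between bracket's own z axis and vertical below 0.05 rad and contact force between each of the fingers, the arm and bracket below 0.2 N and value of joint rocker below 0.06 rad), for 0.2 s.
At the end, for the whole second after the job is handed in: Next fold centred within 7 mm sideways, its end within 4.5 mm of the stop, flat on the rest, square within 0.12 rad, bracket untouched by the gripper; rocker past 0.31 rad, upper electrode pressing the bracket with over 4 N, fingers on the grip with over 5 N, through the last second (x of next_fold in the frame of welder between -0.0035 and 0.006 m and y of next_fold in the frame of welder between -0.007 and 0.007 m and z of next_fold in the frame of welder between 0.097 and 0.103 m and x of bracket_center in the frame of welder below -0.12 m and angle between the x axis of bracket and the x axis of welder, either way round below 0.12 rad and angle between bracket's own z axis and vertical below 0.05 rad and contact force between each of the fingers, the arm and bracket below 0.2 N and value of joint rocker above 0.31 rad and contact force between upper_electrode and bracket above 4 N and contact force between the fingers and grip above 5 N and linear speed of bracket below 0.02 m/s); the arm keeps its last pose, push and grip.
It fails at once if the lever is pulled down while the next fold is not between the electrodes (value of joint rocker above 0.2 rad and horizontal distance between next_fold and lower_tip above 0.012 m).
It fails at once if the wrench is disturbed (distance of wrench from where it was at the start of the episode above 0.03 m).
It fails at once if the can is disturbed (distance of spray_can from where it was at the start of the episode above 0.03 m).
It fails at once if the bin is disturbed (distance of nut_bin from where it was at the start of the episode above 0.03 m).
It also fails if it takes over 58 s, if anything falls off the work surface, if the arm or the gripper's body presses on something with over 40 N, if the wrist force passes 120 N, or if a joint passes its speed limit or range.

## Working session

There is one attempt and no reset: what is moved stays moved. The work goes in short steps, Python scripts to look and compute and a tool call to move; the robot and the scene stay as the last step left them, time stands still between calls to the robot, and variables do not carry over. Pictures are saved under pics/ and viewed, on a budget of 10 in all, crops included, one or two more only if the job needs it, and the job is handed in when it is done.

Besides the shell and the picture viewer there is one more tool, called after "Request:" by a JSON object that holds its "fn" and its "kwargs", one argument or row to a line. send_rows: Moves the arm, as the interface text tells. Its arguments: {"type":"object","properties":{"deltas":{"type":"array","items":{"type":"array"}},"force":{"type":"number"}},"required":["deltas"]}

```bash
ls; mkdir -p pics
python3 - <<'E'
from cell import arm,get_image,camera_params
import cv2
print(arm.observe(),arm.hold_point_z)
for n in("side","top"):
    cv2.imwrite(f"pics/{n}0.png",get_image(n)[:,:,::-1]);print(camera_params(n))
E
```

```text
pics
{'clock': 0.0, 'joints': array([ 1.10241004,  0.43522561,  0.02497705,  1.57410044, -0.01161286,
        1.13396178, -0.07509862]), 'dq': array([ 9.54945824e-05,  5.87131424e-04, -1.04722939e-03,  9.97489786e-04,
        1.02803756e-03, -2.87707285e-04, -1.08678691e-03]), 'joint_efforts': array([ 1.52624921e-04, -6.67844296e+01,  9.85014103e-01, -3.14468873e+01,
       -6.05900749e-02,  4.26844438e-02,  1.00656657e-04]), 'position': array([ 0.22332175, -0.58320291,  0.22594207]), 'ee_rot': array([-3.08774820e+00, -5.70986162e-01,  6.43722988e-04]), 'force': array([ 0.55870534, -0.19949548,  0.40428095]), 'ft_torque': array([-0.03446908,  0.0223193 , -0.00676444]), 'width': 0.9934643462607198} -0.0188
{'fov_y': 48.197570799975075, 'cx': 285.6514903459312, 'cy': 212.75446911243745, 'distortion': array([-0.16374075,  0.        ,  0.        ,  0.        ,  0.        ]), 'rvec': array([ 0.72074744, -2.50182641,  1.23158212]), 'tvec': array([0.41198986, 0.37039861, 0.86848393])}
{'fov_y': 50.73336440086349, 'cx': 270.82058814521184, 'cy': 210.52022676441123, 'distortion': array([-0.04769288,  0.        ,  0.        ,  0.        ,  0.        ]), 'rvec': array([ 2.14680843, -2.14261789,  0.15829576]), 'tvec': array([-0.11641179,  0.58341324,  1.18817461])}
```

View pics/side0.png

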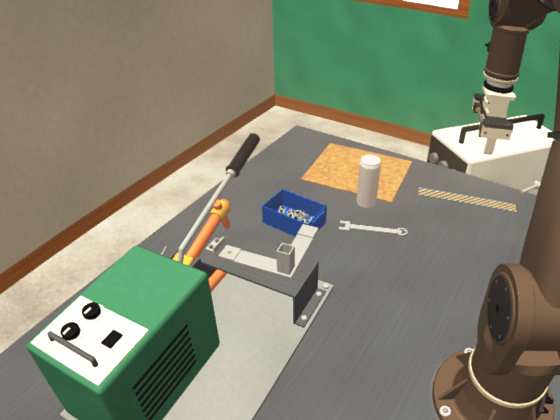

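View pics/top0.png

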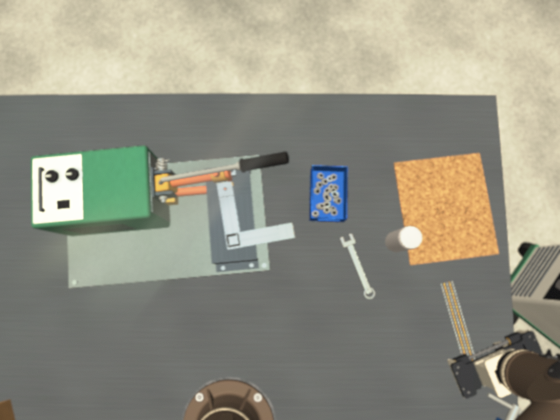

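The side view shows the bracket tube at about (286,257), the weld end at (225,252) and the lever grip at (243,155). In the top view the tube is at (233,240), the welded ear points up towards (226,185), the other ear points right to (293,231), and the grip is at (265,161). I'll enlarge both for precise pixels.

```bash
cat > h.py <<'E'
import numpy as np,cv2
from cell import arm,get_image,camera_params
def K(n):
    p=camera_params(n);f=210/np.tan(np.radians(p['fov_y']/2))
    R=cv2.Rodrigues(p['rvec'])[0]
    return np.array([[f,0,p['cx']],[0,f,p['cy']],[0,0,1]]),p['distortion'],R,p['tvec'],p['rvec']
def ray(n,uv):
    k,d,R,t,_=K(n);q=cv2.undistortPoints(np.array([[uv]],float),k,d)[0,0]
    return -R.T@t,R.T@np.array([q[0],q[1],1])
def plane(n,uv,z):
    o,v=ray(n,uv);return o+v*(z-o[2])/v[2]
def tri(a,b):
    o1,v1=ray('top',a);o2,v2=ray('side',b)
    s=np.linalg.lstsq(np.c_[v1,-v2],o2-o1,rcond=None)[0]
    p,q=o1+s[0]*v1,o2+s[1]*v2;return (p+q)/2,np.linalg.norm(p-q)
def proj(n,P):
    k,d,R,t,r=K(n);return cv2.projectPoints(np.array(P,float).reshape(-1,3),r,t,k,d)[0][:,0]
E
python3 - <<'E'
import cv2
a=cv2.imread('pics/top0.png')[145:285,140:310];b=cv2.imread('pics/side0.png')[125:330,160:340]
cv2.imwrite('pics/top0c.png',cv2.resize(a,None,fx=4.5,fy=4.25,interpolation=cv2.INTER_CUBIC)[:,:])
cv2.imwrite('pics/side0c.png',cv2.resize(cv2.imread('pics/side0.png')[200:335,170:340],None,fx=4.4,fy=4.4,interpolation=cv2.INTER_CUBIC))
a=cv2.resize(cv2.imread('pics/top0.png')[145:285,140:310],None,fx=4.25,fy=4.25,interpolation=cv2.INTER_CUBIC);cv2.imwrite('pics/top0c.png',a)
E
```

```text
(no output)
```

View pics/top0c.png

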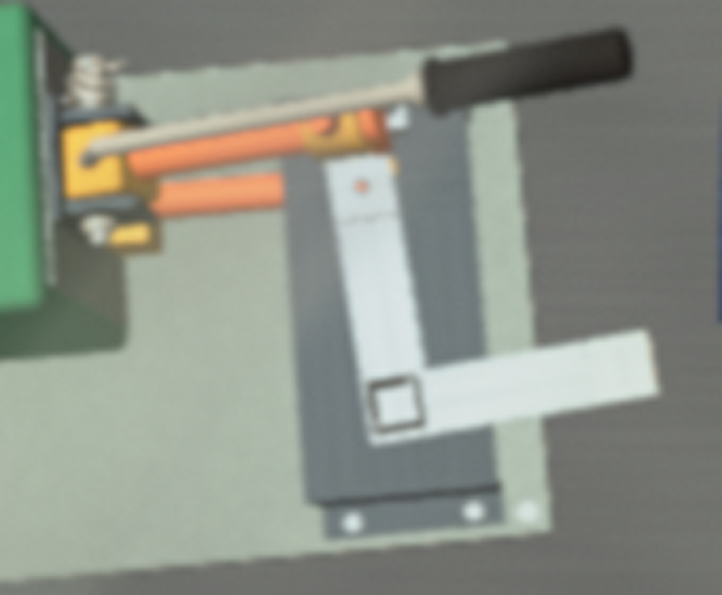

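View pics/side0c.png

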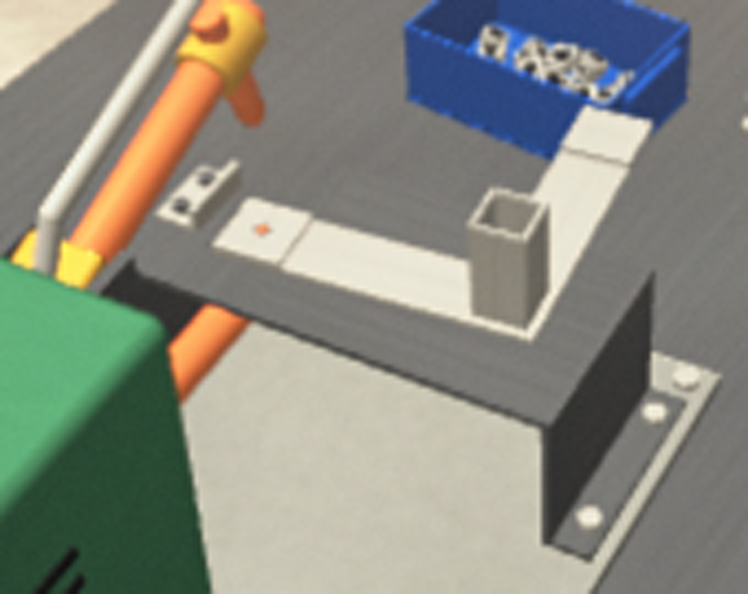

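```bash
cat > m.py <<'E'
from h import *
from scipy.optimize import least_squares
T=lambda u,v:(140+(u+.5)/4.25-.5,145+(v+.5)/4.25-.5)
S=lambda u,v:(170+(u+.5)/4.4-.5,200+(v+.5)/4.4-.5)
# rest, z=.1 : (point, model axis, value)
pts=[(plane('top',T(308,500),.1),'x',-.205),(plane('top',T(497,487),.1),'x',-.205),
(plane('side',S(543,428),.1),'x',-.205),(plane('side',S(653,272),.1),'x',-.205),
(plane('top',T(288,230),.1),'y',.06),(plane('top',T(306,480),.1),'y',.06),
(plane('top',T(471,180),.1),'y',-.06),(plane('top',T(495,470),.1),'y',-.06),
(plane('side',S(180,288),.1),'y',.06),(plane('side',S(520,419),.1),'y',.06)]
def loc(q,P):
    c,s=np.cos(q[2]),np.sin(q[2]);d=P[:2]-q[:2];return np.array([c*d[0]+s*d[1],-s*d[0]+c*d[1]])
f=lambda q:[loc(q,P)['xy'.index(a)]-v for P,a,v in pts]
r=least_squares(f,[.6,0,.1]);W=r.x
if __name__=='__main__':
    print('welder',W,'res mm',np.round(1e3*r.fun,1))
    # tube top rim corners z=.163
    for n,c in(('top',[T(368,379),T(417,373),T(424,427),T(375,434)]),('side',[S(470,224),S(500,188),S(550,200),S(524,240)])):
        P=np.array([plane(n,p,.163) for p in c]);m=P.mean(0);print(n,'tube',m,loc(W,m)*1e3,'yaw edges',[round(float(np.degrees(np.arctan2(*(P[(i+1)%4]-P[i])[1::-1]))),1) for i in range(4)])
    for nm,n,p,z in(('doneend','top',T(325,162),.106),('doneend','top',T(390,155),.106),('nextend','top',T(650,330),.106),('nextend','top',T(659,395),.106),('nextS','side',S(652,122),.106),('nextS','side',S(585,105),.106),('doneS','side',S(213,243),.106),('doneS','side',S(250,197),.106),('weld','top',T(361,186),.106),('weld','side',S(262,229),.106)):
        P=plane(n,p,z);print(nm,n,P.round(4),(loc(W,P)*1e3).round(1))
    A=tri(T(434,87),(232,172));B=tri(T(622,53),(254,139))
    for P,e in(A,B):print('grip',P,e,loc(W,P)*1e3)
    print('cam',[(-K(n)[2].T@K(n)[3]).round(2) for n in('top','side')])
E
python3 m.py
```

```text
welder [ 6.47864058e-01 -5.64373484e-04  8.56079664e-02] res mm [-0.4 -2.1  2.1  0.4 -2.4 -3.6  0.9  0.1  2.1  2.9]
top tube [ 0.49291073 -0.02100925  0.163     ] [-156.13397158   -7.12095822] yaw edges [-82.9, -171.9, 98.3, 8.1]
side tube [ 0.49648247 -0.01678641  0.163     ] [-152.21424843   -3.21898166] yaw edges [-86.2, -168.4, 98.5, 8.1]
doneend top [0.6488 0.0306 0.106 ] [ 3.6 31. ]
doneend top [ 0.6534 -0.0101  0.106 ] [ 4.7 -9.9]
nextend top [ 0.5432 -0.1724  0.106 ] [-119.  -162.3]
nextend top [ 0.503  -0.1778  0.106 ] [-159.5 -164.2]
nextS side [ 0.5058 -0.1748  0.106 ] [-156.5 -161.4]
nextS side [ 0.5451 -0.1683  0.106 ] [-116.7 -158.3]
doneS side [0.6504 0.0309 0.106 ] [ 5.2 31.1]
doneS side [ 0.6565 -0.0079  0.106 ] [ 8.  -8.1]
weld top [0.6335 0.0078 0.106 ] [-13.6   9.5]
weld side [0.6354 0.0088 0.106 ] [-11.7  10.4]
grip [ 0.65214744 -0.04895568  0.28486735] 0.0012711381910736814 [  0.13007436 -48.58033098]
grip [ 0.6624584  -0.14802673  0.31649113] 0.0015612051266823996 [   1.93235528 -148.17019304]
cam [array([ 0.4 , -0.12,  1.26]), array([0.09, 0.61, 0.83])]
```

Request:
{"fn": "send_rows", "kwargs": {
  "deltas": [
    [[0.0136,0.0282,0.003],[0,0,-0.0092],0.09],
    [[0.0136,0.0282,0.003],[0,0,-0.0092],0.09],
    [[0.0136,0.0282,0.003],[0,0,-0.0092],0.09],
    [[0.0136,0.0282,0.003],[0,0,-0.0092],0.09],
    [[0.0136,0.0282,0.003],[0,0,-0.0092],0.09],
    [[0.0136,0.0282,0.003],[0,0,-0.0092],0.09],
    [[0.0136,0.0282,0.003],[0,0,-0.0092],0.09],
    [[0.0136,0.0282,0.003],[0,0,-0.0092],0.09],
    [[0.0136,0.0282,0.003],[0,0,-0.0092],0.09],
    [[0.0136,0.0282,0.003],[0,0,-0.0092],0.09]
  ],
  "force": 30
}}

```text
clock: 1.1
position: [0.3597, -0.3004, 0.2567]
ee_rot: [-3.112, -0.428, 0.001]
force: [0.8, 0.3, -0.4]
width: 0.978
```

Request:
{"fn": "send_rows", "kwargs": {
  "deltas": [
    [[0.0136,0.0282,0.003],[0,0,-0.0092],0.09],
    [[0.0136,0.0282,0.003],[0,0,-0.0092],0.09],
    [[0.0136,0.0282,0.003],[0,0,-0.0092],0.09],
    [[0.0136,0.0282,0.003],[0,0,-0.0092],0.09],
    [[0.0136,0.0282,0.003],[0,0,-0.0092],0.09],
    [[0.0136,0.0282,0.003],[0,0,-0.0092],0.09],
    [[0.0136,0.0282,0.003],[0,0,-0.0092],0.09],
    [[0.0136,0.0282,0.003],[0,0,-0.0092],0.09],
    [[0.0136,0.0282,0.003],[0,0,-0.0092],0.09],
    [[0,0,0],[0,0,0],0.09]
  ]
}}

```text
clock: 2.1
position: [0.4833, -0.0433, 0.2839]
ee_rot: [-3.124, -0.308, -0.002]
force: [-0.6, -0.6, 0.0]
width: 0.98
```

Request:
{"fn": "send_rows", "kwargs": {
  "deltas": [
    [[0.0057,0.0122,0],[0,0,-0.007],0.09],
    [[0.0057,0.0121,0],[0,0,-0.006],0.09],
    [[0,0,-0.022],[0,0,0],0.09],
    [[0,0,-0.022],[0,0,0],0.09],
    [[0,0,-0.022],[0,0,0],0.09],
    [[0,0,-0.022],[0,0,0],0.09],
    [[0,0,-0.022],[0,0,0],0.09],
    [[0,0,-0.022],[0,0,0],0.09],
    [[0,0,-0.022],[0,0,0],0.09],
    [[0,0,0],[0,0,0],0.09]
  ]
}}

```text
clock: 3.1
position: [0.491, -0.0244, 0.1272]
ee_rot: [-3.129, -0.278, 0.009]
force: [-0.0, 0.3, -0.1]
width: 0.98
```

Run:
```python
from h import *
a=get_image('top')[:,:,::-1];b=get_image('side')[:,:,::-1]
r=lambda i,w:cv2.resize(i,w,interpolation=cv2.INTER_CUBIC)
cv2.imwrite('pics/g1.png',np.hstack([r(a[145:285,150:310],(400,350)),r(b[130:290,180:340],(400,350)) ]))
print(arm.observe()['position'],arm.observe()['joints'].round(2))
```

```text
[ 0.4930161  -0.02395348  0.12985501] [ 0.2   0.36 -0.33  1.98  0.16  0.82 -1.61]
```

View pics/g1.png

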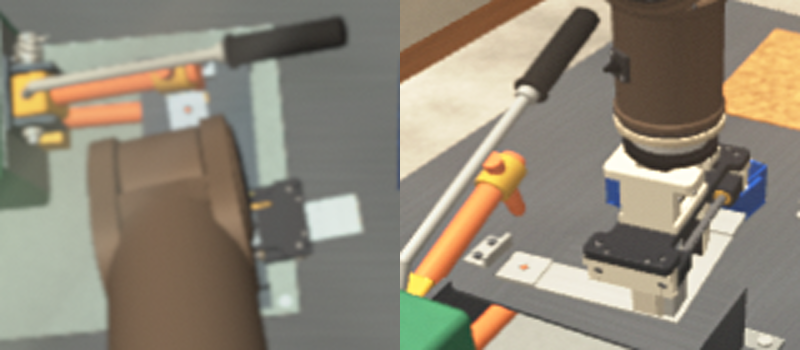

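Request:
{"fn": "send_rows", "kwargs": {
  "deltas": [
    [[0.001,0.004,0],[0,0,0],0.09],
    [[0,0,0],[0,0,0],0.03],
    [[0,0,0],[0,0,0],0.0],
    [[0,0,0],[0,0,0],0.0],
    [[0,0,0],[0,0,0],0.0],
    [[0,0,0],[0,0,0],0.0],
    [[0,0,0],[0,0,0],0.0],
    [[0,0,0],[0,0,0],0.0],
    [[0,0,0],[0,0,0],0.0],
    [[0,0,0],[0,0,0],0.0]
  ],
  "force": 50
}}

```text
clock: 4.2
position: [0.4942, -0.0191, 0.1297]
ee_rot: [-3.129, -0.28, 0.0]
force: [-1.0, 2.7, 0.4]
width: 0.323
```

Request:
{"fn": "send_rows", "kwargs": {
  "deltas": [
    [[-0.003,0,0.005],[0,0,0],0.0],
    [[-0.003,0,0.005],[0,0,0],0.0],
    [[0,0,0],[0,0,0.06],0.0],
    [[0,0,0],[0,0,0.1],0.0],
    [[0,0,0],[0,0,0.1],0.0],
    [[0,0,0],[0,0,0.1],0.0],
    [[0,0,0],[0,0,0.1],0.0],
    [[0,0,0],[0,0,0.1],0.0],
    [[0,0,0],[0,0,0.1],0.0],
    [[0,0,0],[0,0,0.1],0.0]
  ]
}}

```text
clock: 5.2
position: [0.4878, -0.0201, 0.1399]
ee_rot: [2.799, 1.425, -0.001]
force: [0.3, 0.3, -5.0]
width: 0.325
```

Request:
{"fn": "send_rows", "kwargs": {
  "deltas": [
    [[0,0,0],[0,0,0.1],0.0],
    [[0,0,0],[0,0,0.1],0.0],
    [[0,0,0],[0,0,0.1],0.0],
    [[0,0,0],[0,0,0.1],0.0],
    [[0,0,0],[0,0,0.1],0.0],
    [[0,0,0],[0,0,0.1],0.0],
    [[0,0,0],[0,0,0.08],0.0],
    [[0,0,0],[0,0,0.038],0.0],
    [[0,0,0],[0,0,0],0.0],
    [[0,0,0],[0,0,0],0.0]
  ]
}}

```text
clock: 6.2
position: [0.4881, -0.02, 0.1398]
ee_rot: [2.127, 2.312, -0.001]
force: [-0.4, -0.3, -3.4]
width: 0.325
```

Run:
```python
from h import *
a=get_image('top')[:,:,::-1];b=get_image('side')[:,:,::-1]
cv2.imwrite('pics/t2.png',a);cv2.imwrite('pics/s2.png',b)
r=lambda i,w:cv2.resize(i,w,interpolation=cv2.INTER_CUBIC)
cv2.imwrite('pics/g2.png',np.hstack([r(a[155:295,160:280],(360,420)),r(b[180:320,190:330],(420,420)) ]))
s=arm.observe();print(s['position'],s['ee_rot'],s['force'],s['joints'].round(2))
```

```text
[ 0.48822444 -0.01977388  0.13982242] [ 2.12614445e+00  2.31250343e+00 -3.88140553e-04] [ 0.38658936 -0.39327669 -4.93415956] [ 0.45  0.4  -0.67  1.96  0.32  0.88 -0.3 ]
```

View pics/g2.png

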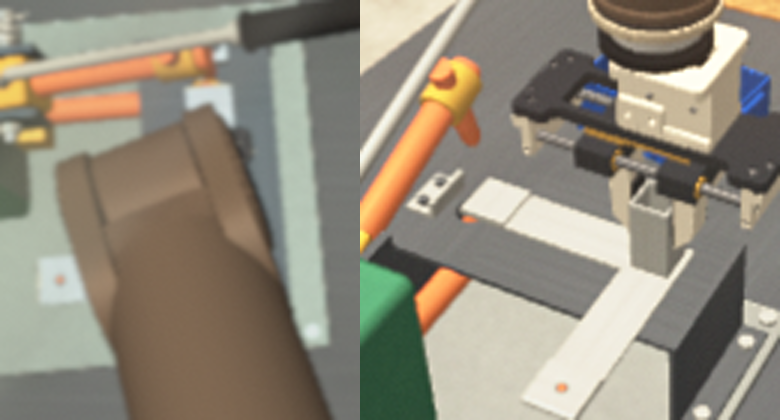

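The ear now points to the electrodes. The fold end corners are at about side crop (487,178)/(461,212) and top crop (188,88)/(232,84), and the weld spot is at the left. I'll measure where the fold is.

Run:
```python
from m import *
t=lambda u,v:(160+(u+.5)/3-.5,155+(v+.5)/3-.5)
s=lambda u,v:(190+(u-360+.5)/3-.5,180+(v+.5)/3-.5)
for n,p in(('side',s(487,178)),('side',s(461,212)),('side',s(530,192)),('side',s(505,222)),('top',t(188,88)),('top',t(232,84)),('top',t(60,281)),('side',s(561,387)) ):
    print(n,(loc(W,plane(n,p,.116))*1e3).round(1))
# stop candidates
for z in(.1,.102,.116):print(z,[(loc(W,plane('side',s(*p),z))*1e3).round(1) for p in((409,206),(436,169),(432,214),(462,177))])
cv2.imwrite('pics/z2.png',cv2.resize(cv2.imread('pics/s2.png')[225:275,195:260],None,fx=10,fy=10,interpolation=cv2.INTER_CUBIC))
# exact predicted pixel of lower tip & stop corners in side crop x10
P=lambda x,y,z:[W[0]+np.cos(W[2])*x-np.sin(W[2])*y,W[1]+np.sin(W[2])*x+np.cos(W[2])*y,z]
print(((proj('side',[P(.021,-.022,.1),P(.021,.022,.1),P(.021,-.022,.116),P(.021,.022,.116),P(0,0,.1)])-[195,225]+.5)*10).round())
```

```text
side [ -0.3 -20.9]
side [-4.2 21.6]
side [-39. -22.]
side [-40.1  15.9]
top [-3.4 13.7]
top [ -3.1 -25.1]
top [-163.4  135.3]
side [-159.7  136.9]
0.1 [array([47.5, 20.1]), array([ 54. , -26.8]), array([26. , 19.6]), array([ 29.7, -28.1])]
0.102 [array([46. , 21.9]), array([ 52.5, -24.9]), array([24.6, 21.3]), array([ 28.2, -26.2])]
0.116 [array([35.3, 34.1]), array([ 41.7, -11.8]), array([14.3, 33.6]), array([ 17.9, -13. ])]
[[308. 167.]
 [204. 278.]
 [302. 116.]
 [196. 226.]
 [331. 249.]]
```

View pics/z2.png

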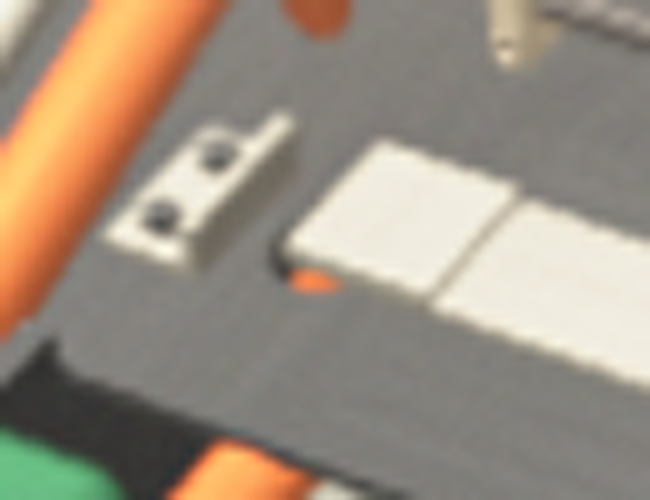

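Request:
{"fn": "send_rows", "kwargs": {
  "deltas": [
    [[0.005,0.0016,0],[0,0,0],0.0],
    [[0.005,0.0016,0],[0,0,0],0.0],
    [[0.005,0.0016,0],[0,0,0],0.0],
    [[0,0,-0.003],[0,0,0],0.0],
    [[0,0,-0.003],[0,0,0],0.0],
    [[0,0,-0.002],[0,0,0],0.0],
    [[0,0,-0.002],[0,0,0],0.0],
    [[0,0,-0.001],[0,0,0],0.0],
    [[0,0,0],[0,0,0],0.0],
    [[0,0,0],[0,0,0],0.0]
  ]
}}

```text
clock: 7.3
position: [0.503, -0.0149, 0.1297]
ee_rot: [2.125, 2.313, -0.001]
force: [-6.7, -1.5, 11.5]
width: 0.321
```

Run:
```python
from h import *
a=get_image('top')[:,:,::-1];b=get_image('side')[:,:,::-1]
cv2.imwrite('pics/t3.png',a);cv2.imwrite('pics/s3.png',b)
r=lambda i,f:cv2.resize(i,None,fx=f,fy=f,interpolation=cv2.INTER_CUBIC)
cv2.imwrite('pics/g3.png',np.hstack([r(a[165:225,210:250],8)[:480],r(b[225:285,195:250],8) ]))
s=arm.observe();print(s['position'],s['ee_rot'],s['force'])
```

```text
[ 0.50297904 -0.01493372  0.12969043] [ 2.12466209e+00  2.31323286e+00 -1.17604931e-03] [-7.07964874 -1.41822809 11.39446208]
```

View pics/g3.png

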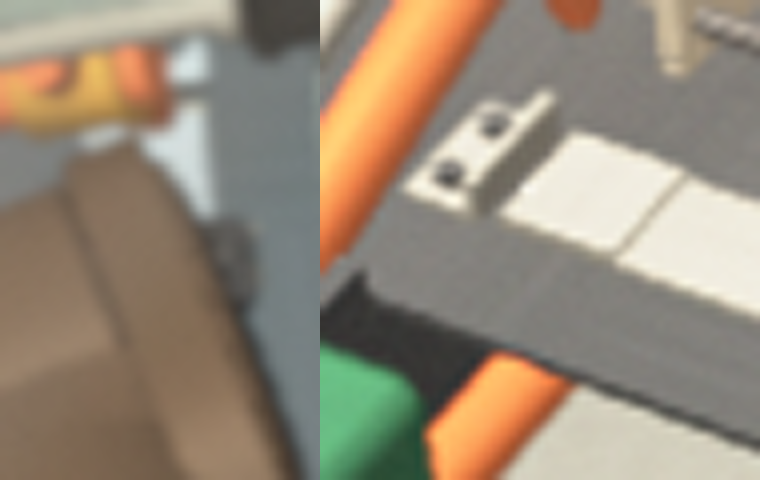

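Run:
```python
from m import *
s=lambda u,v:(195+(u-320+.5)/8-.5,225+(v+.5)/8-.5)
for p,z in(((575,130),.106),((497,212),.106),((615,253),.106),((688,175),.106),((472,187),.116),((552,93),.116),((478,215),.1)):
    print(p,z,(loc(W,plane('side',s(*p),z))*1e3).round(1))
p=lambda u,v:(210+(u+.5)/8-.5,165+(v+.5)/8-.5)
print('top right edge',(loc(W,plane('top',p(213,150),.106))*1e3).round(1),(loc(W,plane('top',p(214,200),.106))*1e3).round(1))
```

```text
(575, 130) 0.106 [ 15.  -18.9]
(497, 212) 0.106 [15.2 21.8]
(615, 253) 0.106 [-24.7  20.9]
(688, 175) 0.106 [-25.5 -17. ]
(472, 187) 0.116 [20.5 25. ]
(552, 93) 0.116 [ 23.1 -20.5]
(478, 215) 0.1 [23.8 20.2]
top right edge [ -2.4 -22.3] [-19.4 -21.4]
```

Request:
{"fn": "send_rows", "kwargs": {
  "deltas": [
    [[0,0,0.001],[0,0,0],0.0],
    [[0.001,0.0001,0],[0,0,0],0.0],
    [[0.001,0.0001,0],[0,0,0],0.0],
    [[0.001,0.0001,0],[0,0,0],0.0],
    [[0.001,0.0001,0],[0,0,0],0.0],
    [[0.001,0.0001,0],[0,0,0],0.0],
    [[0.001,0.0001,0],[0,0,0],0.0],
    [[0,0,0],[0,0,0],0.0],
    [[0,0,0],[0,0,0],0.0],
    [[0,0,0],[0,0,0],0.0]
  ]
}}

```text
clock: 8.4
position: [0.5086, -0.0142, 0.1297]
ee_rot: [-2.124, -2.314, 0.002]
force: [-7.9, -0.1, 3.4]
width: 0.322
```

Request:
{"fn": "send_rows", "kwargs": {
  "deltas": [
    [[0.0005,0,0],[0,0,0],0.0],
    [[0.0005,0,0],[0,0,0],0.0],
    [[0.0005,0,0],[0,0,0],0.0],
    [[0.0005,0,0],[0,0,0],0.0],
    [[0,0,0],[0,0,0],0.0],
    [[0,0,0],[0,0,0],0.0],
    [[0,0,0],[0,0,0],0.0],
    [[0,0,0],[0,0,0],0.0],
    [[0,0,0],[0,0,0],0.0],
    [[0,0,0],[0,0,0],0.0]
  ]
}}

```text
clock: 9.4
position: [0.5086, -0.0142, 0.1297]
ee_rot: [-2.122, -2.313, 0.007]
force: [-17.1, -2.1, 12.4]
width: 0.329
```

Request:
{"fn": "send_rows", "kwargs": {
  "deltas": [
    [[-0.0005,0,0],[0,0,0],0.0],
    [[-0.0005,0,0],[0,0,0],0.0],
    [[-0.0005,0,0],[0,0,0],0.0],
    [[0,0,0],[0,0,0],0.04],
    [[0,0,0],[0,0,0],0.06],
    [[0,0,0],[0,0,0],0.06],
    [[0,0,0],[0,0,0],0.06],
    [[0,0,0],[0,0,0],0.06],
    [[0,0,0],[0,0,0],0.06],
    [[0,0,0],[0,0,0],0.06]
  ]
}}

```text
clock: 10.4
position: [0.5099, -0.0141, 0.1297]
ee_rot: [2.125, 2.314, 0.0]
force: [-0.3, 0.6, -0.3]
width: 0.653
```

Request:
{"fn": "send_rows", "kwargs": {
  "deltas": [
    [[0,0,0.01],[0,0,0],0.06],
    [[0,0,0.015],[0,0,0],0.06],
    [[0,0,0.015],[0,0,0],0.06],
    [[0,0,0.03],[0,0,0],0.06],
    [[0,0,0.03],[0,0,0],0.06],
    [[0,0,0.03],[0,0,0],0.06],
    [[0,0,0.03],[0,0,0],0.06],
    [[0,-0.03,0.03],[0,0,0],0.06],
    [[0,-0.04,0.02],[0,0,0],0.06],
    [[0,-0.04,0],[0,0,0],0.06]
  ]
}}

```text
clock: 11.4
position: [0.5111, -0.1246, 0.3439]
ee_rot: [2.119, 2.312, 0.005]
force: [0.9, -0.6, -0.7]
width: 0.65
```

Run:
```python
from h import *
a=get_image('top')[:,:,::-1];b=get_image('side')[:,:,::-1]
cv2.imwrite('pics/t4.png',a);cv2.imwrite('pics/s4.png',b)
r=lambda i,f:cv2.resize(i,None,fx=f,fy=f,interpolation=cv2.INTER_CUBIC)
cv2.imwrite('pics/g4.png',np.hstack([r(a[165:265,180:250],5.5),r(b[215:315,195:265],5.5) ]))
s=arm.observe();print(s['position'],s['ee_rot'],s['force'])
```

```text
[ 0.50947241 -0.13073623  0.34050515] [ 2.13308714  2.30326866 -0.00257971] [-0.06593696 -0.07847448 -0.757274  ]
```

View pics/g4.png

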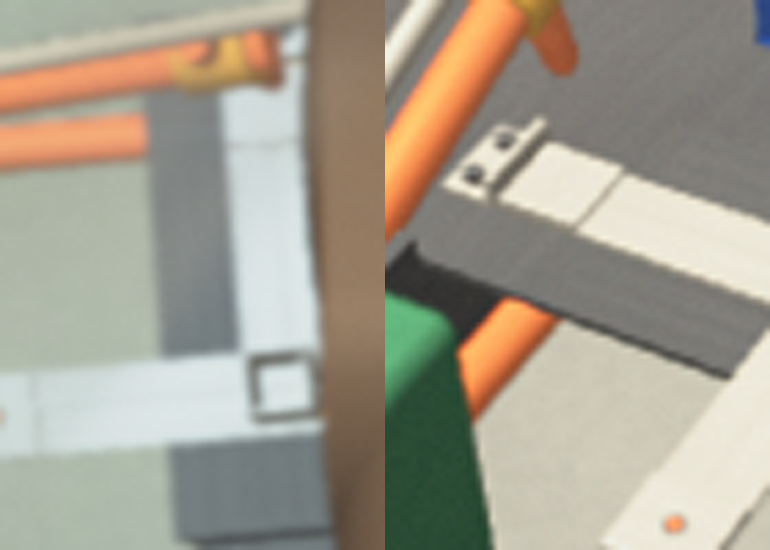

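Run:
```python
from m import *
s=lambda u,v:(195+(u-385+.5)/5.5-.5,215+(v+.5)/5.5-.5)
t=lambda u,v:(180+(u+.5)/5.5-.5,165+(v+.5)/5.5-.5)
L=lambda n,p,z:(loc(W,plane(n,p,z))*1e3).round(1)
print('fold side',[L('side',s(*p),.106) for p in((497,196),(577,230),(625,172))])
print('stop top edge',[L('side',s(*p),.116) for p in((487,180),(547,120))])
print('weld',L('side',s(674,524),.106))
print('top ear left',[L('top',t(*p),.106) for p in((222,100),(230,150))],[L('top',t(*p),.103) for p in((240,340),)],'right',[L('top',t(*p),.106) for p in((302,120),)],'rest left',[L('top',t(*p),.1) for p in((150,130),(163,340))])
print('tube',L('top',t(283,387),.163))
a=arm.observe();R=cv2.Rodrigues(a['ee_rot'])[0];print(R.round(3))
c,si=np.cos(W[2]),np.sin(W[2])
for x,y,z in((0,-.1,.305),(0,-.13,.213)):print('grip world',W[0]+c*x-si*y,W[1]+si*x+c*y,z)
```

```text
fold side [array([20.5, 21.3]), array([-21.2,  23.6]), array([-19.6, -16.2])]
stop top edge [array([22.6, 23.6]), array([ 21.6, -20.3])]
weld [-139.3  141.2]
top ear left [array([ 2.7, 20.7]), array([-22.3,  18.5])] [array([-114.3,   20.2])] right [array([-10.4, -17.2])] rest left [array([-7.9, 57.2]), array([-110.9,   57.4])]
tube [-144.5   -3.6]
[[-0.077  0.997  0.001]
 [ 0.997  0.077 -0.003]
 [-0.003  0.    -1.   ]]
grip world 0.6564144018626776 -0.10019816102576803 0.305
grip world 0.6589795050193709 -0.13008829728834675 0.213
```

The fold is flat against the stop and 1–3 mm off centre sideways, well inside the tolerance, and it has been let go. Next is the lever.

Request:
{"fn": "send_rows", "kwargs": {
  "deltas": [
    [[0,0,0.03],[0,0,0],0.07],
    [[0,0,0.03],[0,0,0],0.07],
    [[0.0183,0.006,0],[-0.0387,-0.0033,0],0.07],
    [[0.0183,0.006,0],[-0.0387,-0.0033,0],0.07],
    [[0.0183,0.006,0],[-0.0387,-0.0033,0],0.07],
    [[0.0183,0.006,0],[-0.0387,-0.0033,0],0.07],
    [[0.0183,0.006,0],[-0.0387,-0.0033,0],0.07],
    [[0.0183,0.006,0],[-0.0387,-0.0033,0],0.07],
    [[0.0183,0.006,0],[-0.0387,-0.0033,0],0.07],
    [[0.0183,0.006,0],[-0.0387,-0.0033,0],0.07]
  ]
}}

```text
clock: 12.5
position: [0.6566, -0.0753, 0.4002]
ee_rot: [1.958, 2.133, -0.308]
force: [0.3, -0.1, -0.1]
width: 0.764
```

Run:
```python
from h import *
s=arm.observe();print(s['position'],cv2.Rodrigues(s['ee_rot'])[0].round(3),s['force'],s['joints'].round(2))
```

```text
[ 0.65664051 -0.07526664  0.40024216] [[-0.081  0.996  0.026]
 [ 0.948  0.085 -0.306]
 [-0.307  0.    -0.952]] [ 0.30927007 -0.06604774 -0.14620022] [ 0.22  0.47 -0.62  1.2   0.57  1.62 -0.26]
```

Request:
{"fn": "send_rows", "kwargs": {
  "deltas": [
    [[0,-0.0042,-0.0164],[0,0,0],0.07],
    [[0,-0.0042,-0.0164],[0,0,0],0.07],
    [[0,-0.0042,-0.0164],[0,0,0],0.07],
    [[0,-0.0042,-0.0164],[0,0,0],0.07],
    [[0,-0.0042,-0.0164],[0,0,0],0.07],
    [[0.001,-0.0042,-0.0164],[0,0,0],0.07],
    [[0,-0.0042,-0.0164],[0,0,0],0.07],
    [[0,0,0],[0,0,0],0.07],
    [[0,0,0],[0,0,0],0.07],
    [[0,0,0],[0,0,0],0.07]
  ]
}}

```text
clock: 13.5
position: [0.6577, -0.1049, 0.2863]
ee_rot: [1.959, 2.133, -0.305]
force: [-0.2, -0.4, 0.8]
width: 0.765
```

Request:
{"fn": "send_rows", "kwargs": {
  "deltas": [
    [[0,0,0],[0,0,0],0.04],
    [[0,0,0],[0,0,0],0.0],
    [[0,0,0],[0,0,0],0.0],
    [[0,0,0],[0,0,0],0.0],
    [[0,0,0],[0,0,0],0.0],
    [[0,0,0],[0,0,0],0.0],
    [[0,0,0],[0,0,0],0.0],
    [[0,0,0],[0,0,0],0.0],
    [[0,0,0],[0,0,0],0.0],
    [[0,0,0],[0,0,0],0.0]
  ],
  "force": 40
}}

```text
clock: 14.5
position: [0.6566, -0.1056, 0.2848]
ee_rot: [1.96, 2.134, -0.309]
force: [-5.4, 0.2, 2.3]
width: 0.297
```

Request:
{"fn": "send_rows", "kwargs": {
  "deltas": [
    [[0.0002,-0.0023,-0.0053],[0.0199,0.0017,0],0.0],
    [[0.0002,-0.0022,-0.0054],[0.0199,0.0017,0],0.0],
    [[0.0002,-0.0021,-0.0054],[0.0199,0.0017,0],0.0],
    [[0.0002,-0.002,-0.0055],[0.0199,0.0017,0],0.0],
    [[0.0002,-0.0019,-0.0055],[0.0199,0.0017,0],0.0],
    [[0.0002,-0.0018,-0.0055],[0.0199,0.0017,0],0.0],
    [[0.0001,-0.0016,-0.0056],[0.0199,0.0017,0],0.0],
    [[0.0001,-0.0015,-0.0056],[0.0199,0.0017,0],0.0],
    [[0.0001,-0.0014,-0.0056],[0.0199,0.0017,0],0.0],
    [[0.0001,-0.0013,-0.0056],[0.0199,0.0017,0],0.0]
  ]
}}

```text
clock: 15.5
position: [0.6583, -0.1232, 0.2305]
ee_rot: [2.068, 2.253, -0.115]
force: [-7.4, 1.9, 7.3]
width: 0.295
```

Request:
{"fn": "send_rows", "kwargs": {
  "deltas": [
    [[0.0001,-0.0012,-0.0056],[0.0199,0.0017,0],0.0],
    [[0.0001,-0.0011,-0.0057],[0.0199,0.0017,0],0.0],
    [[0.0001,-0.001,-0.0057],[0.0199,0.0017,0],0.0],
    [[0.0001,-0.0009,-0.0057],[0.0199,0.0017,0],0.0],
    [[0,-0.0007,-0.0057],[0.0199,0.0017,0],0.0],
    [[0,-0.0006,-0.0057],[0.0199,0.0017,0],0.0],
    [[0,-0.0005,-0.0058],[0.0199,0.0017,0],0.0],
    [[0,-0.0004,-0.0058],[0.0199,0.0017,0],0.0],
    [[0,0,0],[0,0,0],0.0],
    [[0,0,0],[0,0,0],0.0]
  ]
}}

```text
clock: 16.5
position: [0.6591, -0.1291, 0.1893]
ee_rot: [-2.101, -2.289, -0.053]
force: [-19.8, 0.8, 38.0]
width: 0.295
```

Request:
{"fn": "send_rows", "kwargs": {
  "deltas": [
    [[-0.001,0,0],[0,0,0],0.0],
    [[-0.001,0,0],[0,0,0],0.0],
    [[-0.001,0,0],[0,0,0],0.0],
    [[0,0,0],[0,0,0],0.0],
    [[0,0,0],[0,0,0],0.0],
    [[0,0,0],[0,0,0],0.0],
    [[0,0,0],[0,0,0],0.0],
    [[0,0,0],[0,0,0],0.0],
    [[0,0,0],[0,0,0],0.0],
    [[0,0,0],[0,0,0],0.0]
  ]
}}

```text
clock: 17.5
position: [0.6591, -0.1291, 0.1895]
ee_rot: [-2.104, -2.292, -0.06]
force: [-6.6, 0.6, 30.0]
width: 0.296
```

Run:
```python
from h import *
a=get_image('top')[:,:,::-1];b=get_image('side')[:,:,::-1]
r=lambda i,f:cv2.resize(i,None,fx=f,fy=f,interpolation=cv2.INTER_CUBIC)
cv2.imwrite('pics/g5.png',np.hstack([r(a[165:265,170:250],4.8),r(b[185:285,190:270],4.8) ]))
s=arm.observe();print(s['position'],s['ee_rot'],s['force'],s['dq'].round(3))
```

```text
[ 0.65908302 -0.12906535  0.18951165] [-2.10380681 -2.29221323 -0.05956249] [-5.97802807  0.54913482 29.14225048] [-0.001  0.001  0.002  0.002  0.002 -0.001 -0.002]
```

View pics/g5.png

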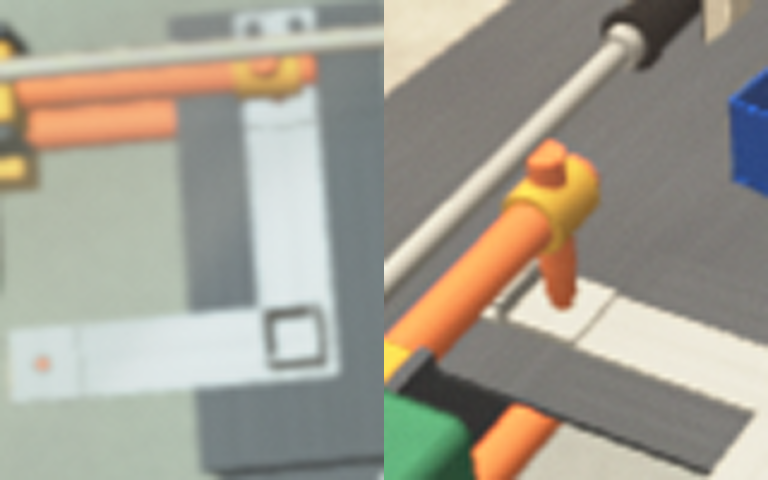

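The electrode tip (side crop 565,300) sits on the middle of the fold, and the end of the fold is at the stop. I'll press a little more to confirm the lever is at its end.

Request:
{"fn": "send_rows", "kwargs": {
  "deltas": [
    [[0,0,-0.001],[0,0,0],0.0],
    [[0,0,-0.001],[0,0,0],0.0],
    [[0,0,0],[0,0,0],0.0],
    [[0,0,0],[0,0,0],0.0],
    [[0,0,0],[0,0,0],0.0],
    [[0,0,0],[0,0,0],0.0],
    [[0,0,0],[0,0,0],0.0],
    [[0,0,0],[0,0,0],0.0],
    [[0,0,0],[0,0,0],0.0],
    [[0,0,0],[0,0,0],0.0]
  ]
}}

```text
clock: 18.6
position: [0.6591, -0.1292, 0.1891]
ee_rot: [-2.105, -2.293, -0.06]
force: [-10.4, 0.4, 40.6]
width: 0.297
```

```bash
python3 -c "
from cell import arm,job
s=arm.observe();print(s['clock'],s['force'],s['width']);print(job.sign_off())"
```

```text
18.6 [-10.40343812   0.396899    40.56427457] 0.2967220339556972
the job is handed in; nothing more can be done
None
```

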